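# Put the bottles and slide cases away

### The job

Clear the near part of the worktop after the staining session: stand every loose dropper bottle and specimen pot upright in an empty cell of the white carrier, one to a cell, set down without ramming it, and file every loose slide case in the packed row in the aluminium rack, pressing it down between the cases there so that they move apart, until it stands on the base like the others and all are upright. Topple nothing in the rack or carrier, and leave the bottle already in the carrier and the petri dish where they are.

Things in the scene. Friction and masses are not known exactly. Their poses are not given: they have to be found in the camera images.
- bottle_a: loose dropper bottle standing on the near part of the worktop; 33 mm across the body, whose straight side is 60 mm high, 78 mm high in all with its narrower cap (20 mm across); about 30 g; may be absent. Origin: centre of its underside; z up along the bottle.
- bottle_b: loose dropper bottle standing on the near part of the worktop; 35 mm across the body, whose straight side is 65 mm high, 86 mm high in all with its narrower cap (22 mm across); about 30 g; may be absent. Origin: centre of its underside; z up along the bottle.
- pot_a: loose squat specimen pot standing on the near part of the worktop: clear body 38 mm across, white screw lid 40 mm across from 24 mm up to its top at 38 mm; about 50 g; may be absent. Origin: centre of its underside; z up.
- pot_b: loose squat specimen pot standing on the near part of the worktop: clear body 38 mm across, white screw lid 40 mm across from 24 mm up to its top at 38 mm; about 50 g; may be absent. Origin: centre of its underside; z up.
- kept_1: dropper bottle already standing in a cell of the carrier (only one of the two is present), 31 mm across, 78 mm high; stays there. Origin: centre of its underside.
- kept_2: dropper bottle already standing in a cell of the carrier (only one of the two is present), 35 mm across, 86 mm high; stays there. Origin: centre of its underside.
- case_a: loose slide case: upright grey plastic slab, 56 mm long (x), 24 mm thick (y), 74 mm high (z), about 80 g, bottom-heavy; flat ends; sides straight from 6 to 30 mm up, above that tapering to a 6 mm wide top edge, below to an 18 mm wide foot. Both ends alike, both sides too. Origin: centre of its underside. Stands on the near part of the worktop; may be absent.
- case_b: loose slide case: upright grey plastic slab, 56 mm long (x), 24 mm thick (y), 74 mm high (z), about 80 g, bottom-heavy; flat ends; sides straight from 6 to 30 mm up, above that tapering to a 6 mm wide top edge, below to an 18 mm wide foot. Both ends alike, both sides too. Origin: centre of its underside. Stands on the near part of the worktop; may be absent.
- case_c: loose slide case: upright grey plastic slab, 56 mm long (x), 24 mm thick (y), 74 mm high (z), about 80 g, bottom-heavy; flat ends; sides straight from 6 to 30 mm up, above that tapering to a 6 mm wide top edge, below to an 18 mm wide foot. Both ends alike, both sides too. Origin: centre of its underside. Stands on the near part of the worktop; may be absent.
- row_1: Slide case: upright grey plastic slab, 56 mm long (x), 24 mm thick (y), 74 mm high (z), about 80 g, bottom-heavy; flat ends; sides straight from 6 to 30 mm up, above that tapering to a 6 mm wide top edge, below to an 18 mm wide foot. Both ends alike, both sides too. Origin: centre of its underside. One of four already in the rack, thickness along the row; free to slide or lean.
- row_2: Slide case: upright grey plastic slab, 56 mm long (x), 24 mm thick (y), 74 mm high (z), about 80 g, bottom-heavy; flat ends; sides straight from 6 to 30 mm up, above that tapering to a 6 mm wide top edge, below to an 18 mm wide foot. Both ends alike, both sides too. Origin: centre of its underside. One of four already in the rack, thickness along the row; free to slide or lean.
- row_3: Slide case: upright grey plastic slab, 56 mm long (x), 24 mm thick (y), 74 mm high (z), about 80 g, bottom-heavy; flat ends; sides straight from 6 to 30 mm up, above that tapering to a 6 mm wide top edge, below to an 18 mm wide foot. Both ends alike, both sides too. Origin: centre of its underside. One of four already in the rack, thickness along the row; free to slide or lean.
- row_4: Slide case: upright grey plastic slab, 56 mm long (x), 24 mm thick (y), 74 mm high (z), about 80 g, bottom-heavy; flat ends; sides straight from 6 to 30 mm up, above that tapering to a 6 mm wide top edge, below to an 18 mm wide foot. Both ends alike, both sides too. Origin: centre of its underside. One of four already in the rack, thickness along the row; free to slide or lean.
- rack: fixed aluminium rack for slide cases, open above. Origin: on the worktop under its centre; y along the row, x across it, z up. Inside 180 mm along y and 62 mm along x; base plate 4 mm thick; walls 4 mm thick: the long front and back ones 28 mm high, the end ones 56 mm high, from the worktop. The cases stand side by side with their 56 mm length along the rack's x.
- rack_home (a point): point on the rack's base plate (4 mm above the worktop) in the middle of the row: where the centre of a middle case's underside would be. Same axes as the rack. Seven cases fill the row with 12 mm to spare; at the start all gaps are narrower than a case; the loose standing cases slide or lean apart when a tapered foot is pressed down between their tapered tops.
- carrier: fixed white plastic carrier, one row of five cells along its y. Origin: on the worktop under its centre; z up. 54 mm in x, 254 mm in y; walls 4 mm thick, 24 mm high; cell floor 4 mm above the worktop. Cells 46 x 46 mm inside, centres at x = 0, y = -100, -50, 0, +50, +100 mm. A wire handle at each end stands out 14 mm in y, below the rim.
- dish: closed petri dish lying flat at the left, 58 mm across, 12 mm high; a bystander. Origin: centre of its underside.

How it is judged:
By the outcome, as a careful person would: the job done as asked, in the order asked, and still so for the second after the job is handed in, with the robot touching nothing.
Of bottle_a, bottle_b, pot_a, pot_b only 3 to 4 are there at a start; the rules pass over those that are not, and their reading is None.
Of case_a, case_b, case_c only 2 to 3 are there at a start; the rules pass over those that are not, and their reading is None.
Of kept_1, kept_2 only 1 to 1 are there at a start; the rules pass over those that are not, and their reading is None.
At some moment in a run one of pot_a, pot_b may be knocked a few centimetres aside while the robot is not near it.
It also fails if it takes over 210 s, if anything falls off the work surface, if the arm or the gripper's body presses on something with over 40 N, if the wrist force passes 120 N, or if a joint passes its speed limit or range.

### The arm

A 7-joint arm with a two-finger parallel gripper is mounted at the origin on a cart in front of the work surface, level with it; the furniture and walls round the work are solid. World frame = base frame: x ahead of the robot, y to its left, z up, the work surface at z = 0. Lengths are in m, angles in rad, forces in N, time in s.
With the tool pointing down it reaches from about 0.35 to 0.9 m from the base axis. Payload 8.1 kg.
Tool frame: the origin (TCP) lies midway between the tips of the shut fingers; the grasp point (between the pads) lies 19 mm behind it; z points along the fingers, y is the line along which they close (so a half turn about z gives the same grasp; the last joint's range is limited). The gripper opens to 92 mm and grips with 3 to 60 N. Pads are 19 mm wide; open, the fingers measure 130 mm over their backs; the gripper's body (75 mm by 190 mm) begins 47 mm behind the grasp point.
Start: joints at [1.238, 0.434, 0.025, 1.573, -0.012, 1.134, -0.075], TCP at [0.142, -0.609, 0.227] pointing down, gripper open.
Joint ranges: [-2.62, 2.62], [-0.44, 2.09], [-1.27, 1.32], [0.08, 2.57], [-1.32, 4.46], [0.12, 2], [-2.74, 2.74]. Speed limits (rad/s): [2.22, 2.22, 3.01, 3.01, 3.14, 3.14, 3.14].

### API

Orientations are given as a 3x3 rotation matrix whose columns are the frame's x, y, z axes.
In Python, from plant import manip gives the robot as it stands. The module is installed in compiled form; this text tells all that it offers.
- The arm moves only by the shell command python3 -m pendant 'ROWS'. ROWS is JSON, one flat list of numbers, 5 for each row, row after row: the shift along the world's x, y, z in m, then the turn about the world's z in rad, then the opening, from 0 (shut) to 1 (fully open). A call has exactly 8 rows; each row shifts and turns the commanded pose from where the row before left it; what a row does not reach is not made up. A row lasts 1/8 s, in which the tool goes at most 62.5 mm and 10.7 degrees, less where a joint would pass 70% of its speed; a pose out of reach is approached as far as the arm can. A call with a gripper value outside its range is refused whole. The fingers move at their own pace and stop on an object; the grip force is fixed at half the most. Time passes only in rows, so rows that do not move let the fingers close, or fill a call up. It gives the time, the measured TCP pose, the force, the opening and the grip force at its end, in the units of the state.
- manip.observe(): the state, without advancing time (a new reading comes with each control period).
- manip.capture(name): name is "side" or "top"; returns the picture (400x640x3 uint8, red, green, blue); there is no depth.
- manip.calibration(name): a dict with "camera_matrix" (3x3 intrinsics, pixels), "k1" (the pictures are not rectified: a ray, as slopes to the right and down, at radius r is drawn at 1 + k1 r^2 times it, then the intrinsics apply), "pose" (4x4, takes a point from camera to world coordinates). Camera axes: x right, y up, looking along -z (the intrinsics and any distortion apply to the point x, -y, -z); pixel columns grow to the right and rows downward; lengths in m; the calibration is good to about 2 mm. A picture is of the moment at which its call begins. calibration takes no time and is no camera call.
- manip.hand_in(): hands the job in; it is judged then, once.
The state is a dict: "t": time; "joints": joint angles; "joint_vel": joint speeds; "joint_efforts": joint torques, N m; "tcp_pos": TCP position; "orientation": TCP orientation; "ft_force": force on the tool from outside, world axes, zero at the start; "ft_torque": the same for the moment, N m; "gripper_width": finger opening in m; "gripper_force": force on a finger pad.
Only numpy, scipy, OpenCV 4.12 (cv2) and the standard library are available. Lean on these libraries where they do the work, as an engineer would, in place of code of your own. Each camera call takes 0.05 s, during which the arm holds its last target. There are 200 camera calls.

## Working session

There is one attempt and no reset: what is moved stays moved. The work goes in short steps, Python scripts to look and compute and a shell command to move; the robot and the scene stay as the last step left them, time stands still between calls to the robot, and variables do not carry over. Pictures are saved under pics/ and viewed, at most 14 in all, crops included, and the job is handed in when it is done.

```bash
mkdir -p pics; cat > h.py <<'E'
import numpy as np, cv2
from plant import manip
def ray(name,u,v):
    c=manip.calibration(name);K=np.array(c["camera_matrix"]);P=np.array(c["pose"])
    x=(u-K[0,2])/K[0,0];y=(v-K[1,2])/K[1,1];r=np.hypot(x,y);s=r
    for _ in range(20): s=r/(1+c["k1"]*s*s)
    k=s/r if r>0 else 1
    d=P[:3,:3]@np.array([x*k,-y*k,-1]);return P[:3,3],d
def pt(name,u,v,z):
    o,d=ray(name,u,v);return o+d*(z-o[2])/d[2]
def pix(name,p):
    c=manip.calibration(name);K=np.array(c["camera_matrix"]);P=np.array(c["pose"])
    q=P[:3,:3].T@(np.array(p)-P[:3,3]);x=q[0]/-q[2];y=-q[1]/-q[2];f=1+c["k1"]*(x*x+y*y)
    return K[0,0]*x*f+K[0,2],K[1,1]*y*f+K[1,2]
def snap(name,f):
    im=manip.capture(name);np.save('pics/'+f+'.npy',im);cv2.imwrite('pics/'+f+'.png',im[:,:,::-1]);return im
E
python3 - <<'E'
from h import *
for n in("top","side"):
    snap(n,n+'0');c=manip.calibration(n);print(n,np.round(c["camera_matrix"],1).tolist(),c["k1"],np.round(c["pose"],3).tolist())
print(manip.observe())
E
```

```text
top [[471.4, 0.0, 311.4], [0.0, 471.4, 199.1], [0.0, 0.0, 1.0]] 0.01154519213334425 [[-0.012, 0.982, -0.189, 0.282], [-1.0, -0.01, 0.016, 0.01], [0.014, 0.189, 0.982, 1.252], [0.0, 0.0, 0.0, 1.0]]
side [[495.2, 0.0, 312.0], [0.0, 495.2, 189.3], [0.0, 0.0, 1.0]] 0.02521977992317382 [[0.917, 0.215, -0.336, 0.033], [-0.398, 0.521, -0.755, -1.114], [0.013, 0.826, 0.563, 0.863], [0.0, 0.0, 0.0, 1.0]]
{'t': 0.1, 'joints': array([ 1.23842137,  0.43512901,  0.0249993 ,  1.57397192, -0.01157053,
        1.13402114, -0.07508597]), 'joint_vel': array([ 6.84907218e-04, -2.37713369e-03,  6.74925793e-05, -3.50461333e-03,
       -1.29390623e-03,  1.67079365e-03,  3.13309352e-04]), 'joint_efforts': array([ 3.34118180e-03, -6.69123030e+01,  9.88423526e-01, -3.15145969e+01,
       -6.04582694e-02,  3.73767887e-02, -9.65251132e-06]), 'tcp_pos': array([ 0.14217242, -0.60815619,  0.22605209]), 'orientation': array([[ 9.73732633e-01,  2.27693954e-01, -4.72097587e-04],
       [ 2.27694384e-01, -9.73731776e-01,  1.30230233e-03],
       [-1.63170056e-04, -1.37558824e-03, -9.99999041e-01]]), 'ft_force': array([-0.8922772 ,  0.09772328,  0.50102193]), 'ft_torque': array([ 0.00445798,  0.02040074, -0.02099761]), 'gripper_force': 0.0, 'gripper_width': 0.0915504827279942}
```

View pics/top0.png

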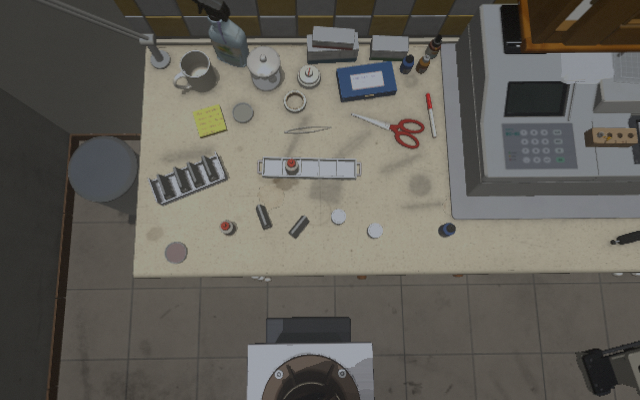

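View pics/side0.png

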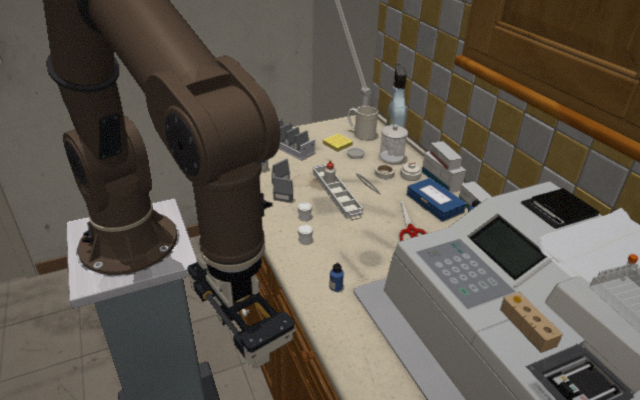

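The top view shows a red-capped bottle (227,228), a blue one (447,230), pots at (338,216) and (375,231), and two cases at (263,217) and (299,227). The carrier is at (309,168) with its kept bottle in the 2nd cell from the left, the rack at (189,178) and the dish at (176,252). In the side view the arm hides part of the left side.

```bash
python3 - <<'E'
from h import *
im=np.load('pics/top0.npy')[:,:,::-1]
a=cv2.resize(im[145:265,140:300],None,fx=5,fy=5,interpolation=cv2.INTER_CUBIC)
cv2.imwrite('pics/c1.png',a[:600])
hsv=cv2.cvtColor(im,cv2.COLOR_BGR2HSV)
roi=np.zeros(im.shape[:2],np.uint8);roi[140:268,140:465]=1
def blobs(m,n,zs):
    k,l,s,c=cv2.connectedComponentsWithStats((m*roi).astype(np.uint8))
    for i in range(1,k):
        if s[i,4]>20:
            r=cv2.minAreaRect(np.argwhere(l==i)[:,::-1].astype(np.float32))
            print(n,s[i].tolist(),np.round(c[i],1),np.round(r[0],1),np.round(r[1],1),round(r[2],1),[np.round(pt('top',*c[i],z)[:2],3).tolist() for z in zs])
H,S,V=[hsv[:,:,i].astype(int) for i in range(3)]
print(hsv[190,330],hsv[216,338],hsv[168,330],hsv[217,263])
blobs((S<40)&(V>170),'white',[.038,.024])
blobs((S>120)&((H<8)|(H>170)),'red',[.078,.086])
blobs((H>95)&(H<130)&(S>70),'blue',[.03,.078,.086])
blobs((V<120)&(S<60),'grey',[0,.037,.074])
E
```

```text
[ 21  32 129] [110  14 170] [110  14 169] [100   6 126]
red [397, 140, 22, 8, 67] [408.8 143.9] [407.5 143.5] [ 7. 21.] 90.0 [[0.651, -0.264], [0.649, -0.262]]
red [288, 159, 7, 8, 42] [290.8 162.7] [291.  162.5] [7. 6.] 90.0 [[0.604, 0.043], [0.601, 0.043]]
red [221, 222, 8, 8, 46] [224.5 225.7] [224.5 225.5] [7. 7.] 90.0 [[0.442, 0.209], [0.441, 0.208]]
blue [443, 224, 11, 11, 48] [446.4 229.8] [447.  229.4] [11.3  7.4] 58.0 [[0.432, -0.362], [0.426, -0.347], [0.425, -0.345]]
grey [446, 140, 19, 80, 117] [450.1 183.2] [449.6 180.7] [81.  11.9] 77.7 [[0.563, -0.389], [0.555, -0.378], [0.547, -0.366]]
grey [462, 140, 3, 30, 51] [463.5 151.3] [463.  154.5] [29.  2.] 90.0 [[0.653, -0.433], [0.642, -0.42], [0.631, -0.407]]
grey [149, 153, 81, 53, 1552] [187.7 179.2] [188.7 177.9] [31.7 76.7] 68.4 [[0.581, 0.325], [0.572, 0.316], [0.563, 0.306]]
grey [263, 158, 18, 16, 48] [268.9 161.4] [268.  161.8] [10.9 22. ] 50.5 [[0.629, 0.105], [0.619, 0.102], [0.609, 0.099]]
grey [301, 159, 17, 2, 34] [309.  159.5] [309.  159.5] [ 1. 16.] 90.0 [[0.634, -0.005], [0.623, -0.004], [0.613, -0.004]]
gr
[... 642 characters left out ...]
8 226.8] [298.8 226.4] [10.2 23.7] 38.7 [[0.448, 0.025], [0.443, 0.024], [0.438, 0.024]]
grey [224, 222, 14, 14, 81] [232.  229.4] [231.4 229.4] [ 8.5 15.3] 32.5 [[0.443, 0.202], [0.438, 0.197], [0.433, 0.191]]
grey [446, 223, 10, 12, 69] [450.8 227.7] [451.1 228.1] [9.4 8.4] 36.9 [[0.441, -0.383], [0.436, -0.371], [0.432, -0.36]]
grey [438, 224, 13, 14, 73] [441.9 231.6] [442.8 231.5] [13.1  9.2] 61.4 [[0.431, -0.359], [0.426, -0.348], [0.422, -0.337]]
grey [367, 228, 8, 11, 21] [369.1 234.5] [369.  234.1] [12.2  3.8] 55.0 [[0.425, -0.163], [0.421, -0.158], [0.417, -0.153]]
grey [165, 242, 23, 21, 377] [176.  252.2] [176. 252.] [20. 22.] 90.0 [[0.384, 0.348], [0.381, 0.338], [0.378, 0.328]]
```

View pics/c1.png

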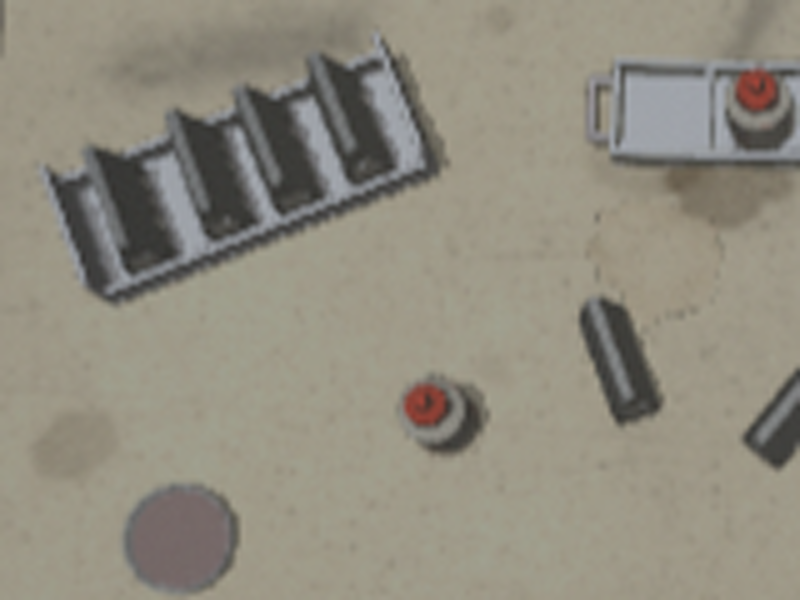

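```bash
python3 - <<'E'
from h import *
im=np.load('pics/top0.npy')[:,:,::-1]
cv2.imwrite('pics/c2.png',cv2.resize(im[148:248,250:390],None,fx=5.6,fy=5.6,interpolation=cv2.INTER_CUBIC))
E
```

```text
(no output)
```

View pics/c2.png

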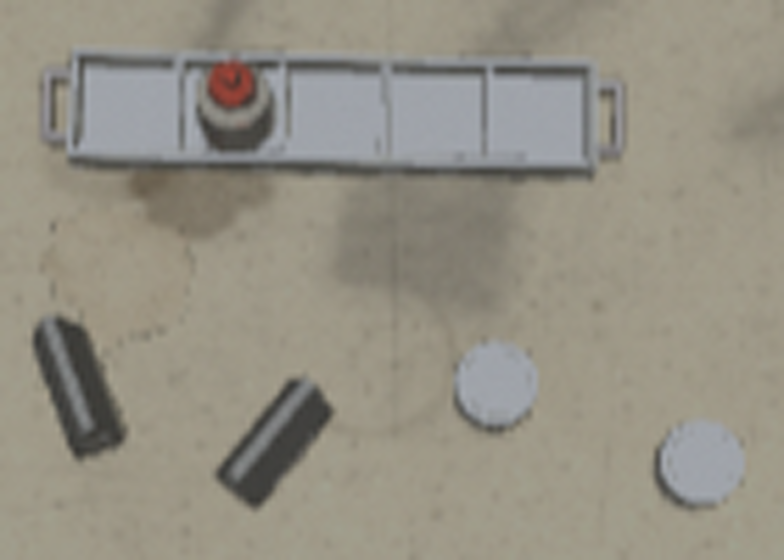

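```bash
cat >> h.py <<'E'
def c1(u,v,z): return pt('top',140+(u+.5)/5-.5,145+(v+.5)/5-.5,z)[:2]
def c2(u,v,z): return pt('top',250+(u+.5)/5.6-.5,148+(v+.5)/5.6-.5,z)[:2]
E
python3 - <<'E'
from h import *
def seg(n,f,a,b,z):
    A,B=f(*a,z),f(*b,z);d=B-A;an=np.degrees(np.arctan2(d[1],d[0]))
    print(n,np.round((A+B)/2,4),'len',round(np.hypot(*d),4),'ang',round(an%180,1)); return (A+B)/2
seg('car top',c2,(74,52),(596,64),.024);seg('car bot',c2,(70,160),(592,170),.024)
seg('car L',c2,(74,52),(70,160),.024);seg('car R',c2,(596,64),(592,170),.024)
for n,a,b in(('1',(90,150),(128,262)),('2',(172,112),(212,235)),('3',(240,88),(285,205)),('4',(312,58),(358,180))):seg('row'+n,c1,a,b,.074)
seg('rackL',c1,(45,170),(92,295),.056);seg('rackR',c1,(379,40),(437,165),.056)
seg('caseL',c2,(48,320),(88,430),.074);seg('caseR',c2,(305,382),(230,472),.074)
print('pots',c2(496,385,.038),c2(701,462,.038))
print('dish',c1(181,538,.012))
for n,u,v,z in(('redcap a',226,403,.078),('redbody a',441,416,.060)):pass
print('red cap', c1(426,403,.078),c1(426,403,.086),'body top',c1(434,413,.06),c1(434,413,.065))
E
cd pics; python3 - <<'E'
import numpy as np,cv2
im=np.load('top0.npy')[:,:,::-1]
im2=np.load('side0.npy')[:,:,::-1]
a=cv2.resize(im[210:250,425:470],None,fx=9,fy=9,interpolation=cv2.INTER_CUBIC)
b=cv2.resize(im2[255:300,315:360],None,fx=8,fy=8,interpolation=cv2.INTER_CUBIC)
cv2.imwrite('c3.png',np.hstack([a,b]))
E
```

```text
car top [ 0.6312 -0.0059] len 0.2515 ang 88.2
car bot [ 0.5783 -0.0034] len 0.2495 ang 88.4
car L [0.6085 0.1205] len 0.0534 ang 178.4
car R [ 0.6009 -0.1298] len 0.0526 ang 176.2
row1 [0.5468 0.3723] len 0.0625 ang 20.6
row2 [0.5635 0.331 ] len 0.0686 ang 19.5
row3 [0.5773 0.2957] len 0.0667 ang 22.1
row4 [0.5915 0.2592] len 0.0696 ang 21.4
rackL [0.5371 0.3979] len 0.0715 ang 22.5
rackR [0.6048 0.2253] len 0.0748 ang 25.1
caseL [0.4701 0.117 ] len 0.0536 ang 20.0
caseR [0.4455 0.0272] len 0.0528 ang 140.0
pots [ 0.46902623 -0.07869159] [ 0.43200795 -0.17287941]
dish [0.38282603 0.34554508]
red cap [0.44338389 0.20861808] [0.44228744 0.20726564] body top [0.44069161 0.20749841] [0.44002798 0.20667059]
```

View pics/c3.png

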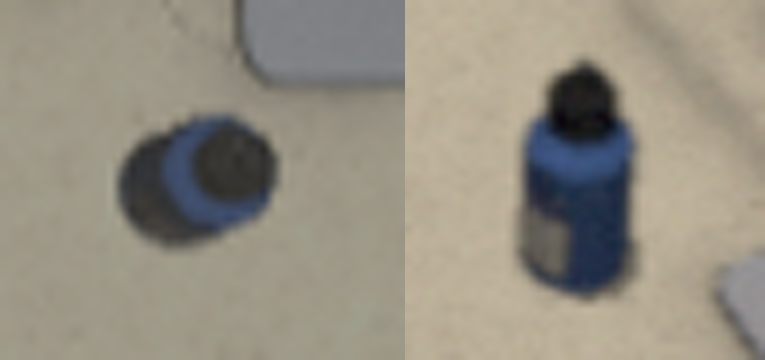

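The blue bottle shows at about (450,229) in the top image, with its shoulder at crop (220,172) and cap at (238,160). The carrier, rack and loose items match their given sizes, so I'm starting the move. The pots go first, so that later bottles have clearance.

```bash
python3 -m pendant '[0.03,0.045,0,0.16,1,0.03,0.045,0,0.16,1,0.03,0.045,0,0.16,1,0.03,0.045,0,0.16,1,0.03,0.045,0,0.16,1,0.03,0.045,0,0.16,1,0.03,0.045,0,0.16,1,0.03,0.045,0,0.16,1]'
python3 - <<'E'
from h import *
print([np.round(pt('top',425+238/9-.5,210+160/9-.5,z),4) for z in(.078,.086)],[np.round(pt('top',425+220/9-.5,210+172/9-.5,z),4) for z in(.06,.065)])
p=manip.observe();print(p['tcp_pos'],p['orientation'][:2,1])
E
```

```text
t: 1.1
tcp_pos: [0.3829, -0.247, 0.2267]
orientation: [[0.056, 0.998, -0.0], [0.998, -0.056, -0.0], [-0.0, -0.0, -1.0]]
ft_force: [1.6, -0.1, -1.2]
gripper_width: 0.0921
gripper_force: 0.0
[array([ 0.4322, -0.3589,  0.078 ]), array([ 0.4312, -0.3564,  0.086 ])] [array([ 0.4311, -0.3592,  0.06  ]), array([ 0.4305, -0.3577,  0.065 ])]
[ 0.38285511 -0.24700619  0.22668258] [ 0.99843038 -0.05600678]
```

```bash
cat >> h.py <<'E'
def lids(name='top',roi=(195,250,310,400)):
    im=manip.capture(name);h=cv2.cvtColor(im,cv2.COLOR_RGB2HSV);m=((h[:,:,1]<28)&(h[:,:,2]>140)).astype(np.uint8)
    r=np.zeros_like(m);r[roi[0]:roi[1],roi[2]:roi[3]]=1;k,l,s,c=cv2.connectedComponentsWithStats(m*r)
    for i in range(1,k):
        if s[i,4]>60: print('lid',s[i].tolist(),np.round(pt(name,*c[i],.038),4))
    return im
E
python3 - <<'E'
from h import *
lids()
E
python3 -m pendant '[0.024,0.037,-0.02,0.026,1,0.025,0.037,-0.03,0,1,0,0,-0.05,0,1,0,0,-0.035,0,1,0,0,-0.005,0,1,0,0,0,0,1,0,0,0,0,1,0,0,0,0,1]'
```

```text
lid [331, 208, 15, 16, 187] [ 0.4708 -0.079   0.038 ]
lid [368, 222, 15, 16, 189] [ 0.4326 -0.1738  0.038 ]
t: 2.15
tcp_pos: [0.432, -0.175, 0.0879]
orientation: [[0.036, 0.999, 0.002], [0.999, -0.036, -0.001], [-0.001, 0.002, -1.0]]
ft_force: [0.8, 0.4, 0.7]
gripper_width: 0.0919
gripper_force: 0.0
```

```bash
python3 -m pendant '[0,0.0015,-0.032,0,1,0,0,-0.03,0,1,0,0,0,0,1,0,0,0,0,0.3,0,0,0,0,0,0,0,0,0,0,0,0,0,0,0,0,0,0,0,0]'; python3 -m pendant '[0,0,0,0,0,0,0,0.01,0,0,0,0,0.03,0,0,0,0,0.03,0,0,0,0,0,0,0,0,0,0,0,0,0,0,0,0,0,0,0,0,0,0]'
```

```text
t: 3.15
tcp_pos: [0.4314, -0.1731, 0.0249]
orientation: [[0.035, 0.999, 0.0], [0.999, -0.035, -0.0], [-0.0, 0.0, -1.0]]
ft_force: [-0.2, 0.8, -1.1]
gripper_width: 0.0464
gripper_force: 0.0
t: 4.15
tcp_pos: [0.4309, -0.1729, 0.0941]
orientation: [[0.035, 0.999, -0.001], [0.999, -0.035, 0.001], [0.001, -0.001, -1.0]]
ft_force: [0.1, -0.5, -2.0]
gripper_width: 0.0381
gripper_force: 30.0
```

```bash
python3 -m pendant '[0.043,0.017,0.01,0,0,0.043,0.017,0,0,0,0.043,0.017,0,0,0,0.042,0.017,0,0,0,0,0,0,0,0,0,0,0,0,0,0,0,0,0,0,0,0,0,0,0]'
python3 - <<'E'
from h import *
a=snap('side','s1');b=snap('top','t1')
x=cv2.resize(a[120:260,220:400],None,fx=4.4,fy=4.4,interpolation=cv2.INTER_CUBIC)
cv2.imwrite('pics/c4.png',x[:600,:800,::-1])
E
```

```text
t: 5.15
tcp_pos: [0.6017, -0.1059, 0.1048]
orientation: [[0.036, 0.999, -0.0], [0.999, -0.036, -0.0], [-0.0, -0.0, -1.0]]
ft_force: [-0.3, -1.0, -0.3]
gripper_width: 0.0381
gripper_force: 30.0
```

View pics/c4.png

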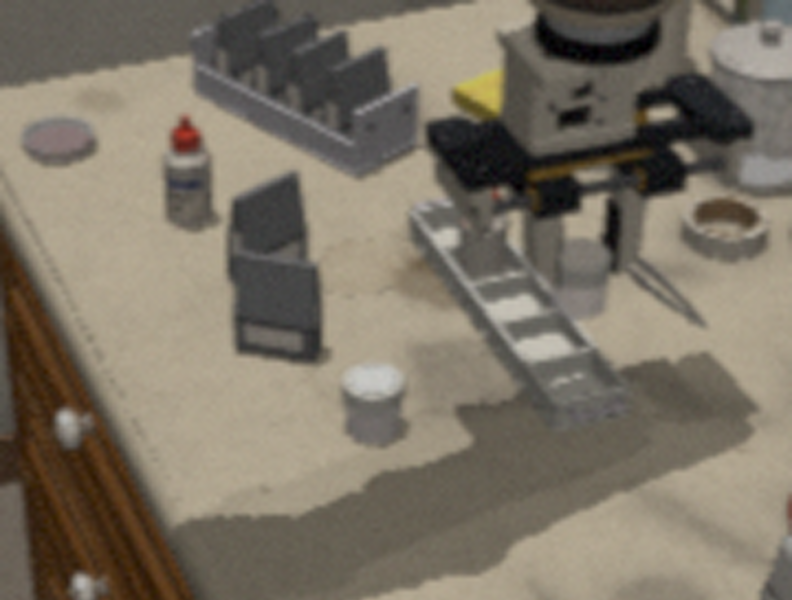

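The pot hangs upright between the fingers at crop (582,275), and the other items haven't moved. Next I'm checking the hand-eye offset.

```bash
python3 - <<'E'
from h import *
f=lambda p:tuple(np.round((np.array(pix('side',p))-[220,120]+.5)*4.4-.5))
print('potbottom',f((.6017,-.1063,.08)),'lidtop',f((.6017,-.1063,.118)))
for y in(-.127,-.077,-.027,.023,.123,):
    for x in(-.027,.027): print(y,x,f((.6048+.0297*y+x,-.0046+y-.0297*x,.024)))
E
```

```text
potbottom (np.float64(579.0), np.float64(307.0)) lidtop (np.float64(582.0), np.float64(257.0))
-0.127 -0.027 (np.float64(553.0), np.float64(409.0))
-0.127 0.027 (np.float64(628.0), np.float64(391.0))
-0.077 -0.027 (np.float64(520.0), np.float64(366.0))
-0.077 0.027 (np.float64(594.0), np.float64(349.0))
-0.027 -0.027 (np.float64(490.0), np.float64(326.0))
-0.027 0.027 (np.float64(562.0), np.float64(310.0))
0.023 -0.027 (np.float64(461.0), np.float64(287.0))
0.023 0.027 (np.float64(532.0), np.float64(272.0))
0.123 -0.027 (np.float64(408.0), np.float64(216.0))
0.123 0.027 (np.float64(476.0), np.float64(202.0))
```

```bash
python3 - <<'E'
from h import *
a=np.load('pics/s1.npy')[:,:,::-1];b=np.load('pics/top0.npy')[:,:,::-1]
def ov(name,im,u0,v0,w,h,s,pts):
    x=cv2.resize(im[v0:v0+h,u0:u0+w],None,fx=s,fy=s,interpolation=cv2.INTER_CUBIC)
    for p in pts:
        q=(np.array(pix(name,p))-[u0,v0]+.5)*s-.5;cv2.circle(x,(int(q[0]),int(q[1])),2,(0,0,255),-1)
    return x
P=[(.6048+.0297*y+x,-.0046+y-.0297*x,.024) for y in(-.127,-.075,-.025,.025,.075,.127) for x in(-.027,.027)]
A=ov('side',a,310,160,60,60,9,P+[(.6017,-.1063,.08),(.6017,-.1063,.118)])
B=ov('top',b,255,150,110,36,7,P)
c=np.zeros((600,800,3),np.uint8);c[:252,:770]=B;c[260:600,:540]=A[190:530];cv2.imwrite('pics/c5.png',c)
E
```

```text
(no output)
```

View pics/c5.png

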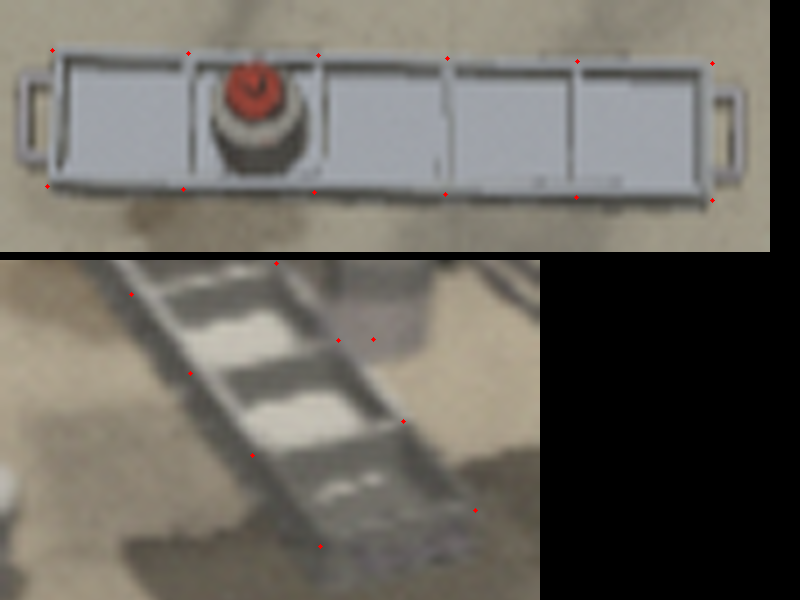

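Predicted rim points lie on the rim in both views to within about 1–2 mm, and the pot agrees, so I'm lowering it.

```bash
python3 -m pendant '[0,0.002,-0.02,0,0,0,0,-0.025,0,0,0,0,-0.015,0,0,0,0,-0.008,0,0,0,0,-0.003,0,0,0,0,-0.002,0,0,0,0,0,0,0,0,0,0,0,0]'
```

```text
t: 6.25
tcp_pos: [0.6026, -0.1031, 0.0322]
orientation: [[0.035, 0.999, 0.001], [0.999, -0.035, -0.0], [-0.0, 0.001, -1.0]]
ft_force: [-0.2, -0.5, 0.4]
gripper_width: 0.0378
gripper_force: 30.0
```

```bash
python3 -m pendant '[0,-0.001,-0.001,0,0,0,0,-0.001,0,0,0,0,-0.001,0,0,0,0,0,0,0,0,0,0,0,0.5,0,0,0,0,1,0,0,0,0,1,0,0,0,0,1]';python3 -m pendant '[0,0,0.015,0,1,0,0,0.035,0,1,-0.045,0.008,0.02,0,1,-0.043,0.008,0,0,1,-0.043,0.008,0,0,1,0,0,0,0,1,0,0,0,0,1,0,0,0,0,1]'
python3 - <<'E'
from h import *
im=lids(roi=(155,250,310,400));np.save('pics/t2.npy',im)
E
```

```text
t: 7.25
tcp_pos: [0.6023, -0.1041, 0.0287]
orientation: [[0.035, 0.999, 0.0], [0.999, -0.035, 0.0], [0.0, 0.0, -1.0]]
ft_force: [0.3, 0.6, 0.4]
gripper_width: 0.0713
gripper_force: 0.0
t: 8.25
tcp_pos: [0.4727, -0.0802, 0.0992]
orientation: [[0.035, 0.999, 0.002], [0.999, -0.035, 0.0], [0.0, 0.002, -1.0]]
ft_force: [0.5, 0.0, -0.2]
gripper_width: 0.0917
gripper_force: 0.0
lid [310, 157, 15, 21, 249] [ 0.6012 -0.0237  0.038 ]
lid [330, 207, 8, 16, 73] [ 0.4701 -0.064   0.038 ]
```

```bash
python3 -m pendant '[-0.003,0.0015,-0.03,0,1,0,0,-0.03,0,1,0,0,-0.013,0,1,0,0,0,0,1,0,0,0,0,0,0,0,0,0,0,0,0,0,0,0,0,0,0,0,0]';python3 -m pendant '[0,0,0,0,0,0,0,0,0,0,0,0,0.01,0,0,0,0,0.03,0,0,0,0,0.03,0,0,0,0,0,0,0,0,0,0,0,0,0,0,0,0,0]'
```

```text
t: 9.3
tcp_pos: [0.4685, -0.0786, 0.026]
orientation: [[0.035, 0.999, 0.001], [0.999, -0.035, -0.0], [-0.0, 0.001, -1.0]]
ft_force: [-0.3, -0.5, 0.4]
gripper_width: 0.0562
gripper_force: 0.0
t: 10.3
tcp_pos: [0.4677, -0.0786, 0.095]
orientation: [[0.035, 0.999, -0.001], [0.999, -0.035, 0.0], [0.0, -0.002, -1.0]]
ft_force: [0.1, 0.3, -0.8]
gripper_width: 0.038
gripper_force: 30.0
```

```bash
python3 -m pendant '[0.045,0.008,0,0,0,0.045,0.008,0,0,0,0.0455,0.008,0,0,0,0,0,0,0,0,0,0,-0.02,0,0,0,0,-0.02,0,0,0,0,-0.01,0,0,0,0,0,0,0]'
```

```text
t: 11.3
tcp_pos: [0.6028, -0.0547, 0.0449]
orientation: [[0.035, 0.999, -0.002], [0.999, -0.035, 0.0], [-0.0, -0.002, -1.0]]
ft_force: [0.3, 0.2, -0.2]
gripper_width: 0.0377
gripper_force: 30.0
```

```bash
python3 -m pendant '[0,0,-0.008,0,0,0,0,-0.004,0,0,0,0,-0.002,0,0,0,0,-0.001,0,0,0,0,0,0,0,0,0,0,0,1,0,0,0,0,1,0,0,0,0,1]';python3 -m pendant '[0,0,0.015,0,1,0,0,0.04,0,1,0,0,0.04,0,1,-0.035,-0.05,0,0,1,-0.035,-0.05,0,0,1,-0.034,-0.05,0,0,1,-0.034,-0.05,0,0,1,-0.034,-0.05,0,0,1]'
python3 - <<'E'
from h import *
im=snap('top','t3')
x=cv2.resize(im[145:250,210:360],None,fx=5.3,fy=5.3,interpolation=cv2.INTER_CUBIC)[:,:,::-1]
cv2.imwrite('pics/c6.png',x)
E
```

```text
t: 12.3
tcp_pos: [0.6039, -0.0546, 0.0308]
orientation: [[0.035, 0.999, 0.0], [0.999, -0.035, -0.0], [-0.0, 0.0, -1.0]]
ft_force: [-0.5, 0.4, -0.6]
gripper_width: 0.0634
gripper_force: 0.0
t: 13.3
tcp_pos: [0.4309, -0.3062, 0.127]
orientation: [[0.035, 0.999, 0.001], [0.999, -0.035, -0.001], [-0.001, 0.001, -1.0]]
ft_force: [0.4, -0.6, 0.4]
gripper_width: 0.0916
gripper_force: 0.0
```

View pics/c6.png

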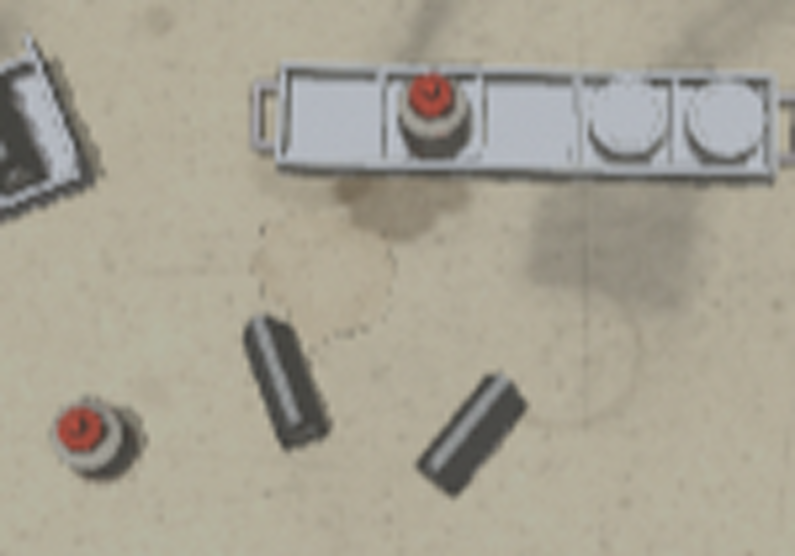

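Both pots sit in the two right-hand cells at crop (628,118) and (724,120), with everything else unchanged. The blue bottle is next, with the jaw turned away from the till.

```bash
python3 -m pendant '[0,-0.025,0,0.15,1,0,-0.027,0,0.15,1,0,0,0,0.15,1,0,0,0,0.15,1,0,0,0,0,1,0,0,-0.03,0,1,0,0,-0.03,0,1,0,0,0,0,1]'
```

```text
t: 14.35
tcp_pos: [0.4307, -0.3557, 0.0645]
orientation: [[-0.533, 0.846, -0.003], [0.846, 0.533, 0.002], [0.003, -0.001, -1.0]]
ft_force: [-0.2, 0.1, 1.2]
gripper_width: 0.0919
gripper_force: 0.0
```

```bash
python3 -m pendant '[0,-0.002,-0.02,0,1,0,0,-0.016,0,1,0,0,0,0,1,0,0,0,0,0,0,0,0,0,0,0,0,0,0,0,0,0,0,0,0,0,0,0,0,0]';python3 -m pendant '[0,0,0,0,0,0,0,0,0,0,0,0,0.02,0,0,0,0,0.05,0,0,0,0,0.05,0,0,0,0,0,-0.15,0,0,0,0,-0.15,0,0,0,0,0,0]'
```

```text
t: 15.35
tcp_pos: [0.4319, -0.3586, 0.0298]
orientation: [[-0.535, 0.845, 0.0], [0.845, 0.535, -0.0], [-0.0, 0.0, -1.0]]
ft_force: [-0.1, -0.5, 0.0]
gripper_width: 0.0465
gripper_force: 0.0
t: 16.35
tcp_pos: [0.4318, -0.3585, 0.1498]
orientation: [[-0.263, 0.965, -0.0], [0.965, 0.263, -0.0], [-0.0, -0.0, -1.0]]
ft_force: [-0.9, -0.8, 0.1]
gripper_width: 0.032
gripper_force: 30.0
```

```bash
python3 -m pendant '[0.025,0.05,0,-0.1,0,0.025,0.05,0,-0.1,0,0.025,0.05,0,-0.1,0,0.025,0.05,0,0,0,0.025,0.051,0,0,0,0.024,0.051,0,0,0,0.024,0.052,0,0,0,0,0,0,0,0]'
```

```text
t: 17.35
tcp_pos: [0.6059, 0.0022, 0.1497]
orientation: [[0.023, 1.0, 0.001], [1.0, -0.023, 0.004], [0.004, 0.001, -1.0]]
ft_force: [0.1, 0.4, -0.9]
gripper_width: 0.0324
gripper_force: 30.0
```

```bash
python3 -m pendant '[0,0,0,0,0,0,0,-0.04,0,0,0,0,-0.04,0,0,0,0,-0.01,0,0,0,0,-0.01,0,0,0,0,-0.005,0,0,0,0,0,0,0,0,0,0,0,0]'
```

```text
t: 18.35
tcp_pos: [0.6053, -0.0045, 0.0455]
orientation: [[0.035, 0.999, 0.001], [0.999, -0.035, -0.0], [0.0, 0.001, -1.0]]
ft_force: [-0.1, 0.9, -0.6]
gripper_width: 0.0322
gripper_force: 30.0
```

```bash
python3 -m pendant '[0,0,-0.005,0,0,0,0,-0.003,0,0,0,0,-0.002,0,0,0,0,-0.001,0,0,0,0,0,0,0,0,0,0,0,1,0,0,0,0,1,0,0,0,0,1]';python3 -m pendant '[0,0,0.03,0,1,0,0,0.05,0,1,0,0,0.015,0,1,-0.033,0.042,0,0,1,-0.033,0.042,0,0,1,-0.033,0.043,0,0,1,-0.033,0.043,0,0,1,-0.032,0.042,0,0,1]'
python3 - <<'E'
from h import *
snap('side','s2')
E
```

```text
t: 19.35
tcp_pos: [0.6049, -0.0046, 0.0337]
orientation: [[0.035, 0.999, 0.0], [0.999, -0.035, 0.0], [0.0, 0.0, -1.0]]
ft_force: [-0.8, 0.6, -0.0]
gripper_width: 0.0578
gripper_force: 0.0
t: 20.35
tcp_pos: [0.4395, 0.2085, 0.1285]
orientation: [[0.035, 0.999, -0.0], [0.999, -0.035, -0.0], [-0.0, -0.0, -1.0]]
ft_force: [1.2, 1.6, 0.1]
gripper_width: 0.0919
gripper_force: 0.0
```

View pics/s2.png

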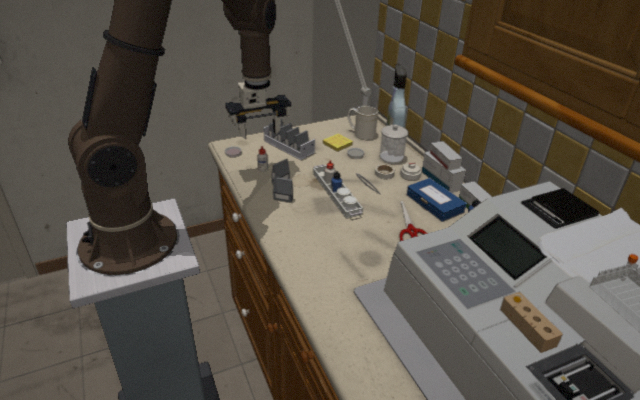

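The blue bottle stands in the middle cell at (337,180), next to the kept one, with the pots beyond it. The red bottle is still at (263,157).

```bash
python3 -m pendant '[0.001,-0.001,-0.03,0,1,0,0,-0.03,0,1,0,0,-0.03,0,1,0,0,-0.008,0,1,0,0,0,0,1,0,0,0,0,0,0,0,0,0,0,0,0,0,0,0]';python3 -m pendant '[0,0,0,0,0,0,0,0,0,0,0,0,0,0,0,0,0,0,0,0,0,0,0.03,0,0,0,0,0.05,0,0,0,0,0.04,0,0,0,0,0,0,0]'
```

```text
t: 21.4
tcp_pos: [0.4422, 0.2065, 0.0313]
orientation: [[0.035, 0.999, 0.001], [0.999, -0.035, 0.0], [0.0, 0.001, -1.0]]
ft_force: [0.0, 1.0, 0.1]
gripper_width: 0.0663
gripper_force: 0.0
t: 22.4
tcp_pos: [0.4434, 0.2075, 0.1535]
orientation: [[0.035, 0.999, 0.005], [0.999, -0.035, 0.002], [0.002, 0.005, -1.0]]
ft_force: [0.5, -0.6, -0.3]
gripper_width: 0.0347
gripper_force: 30.0
```

```bash
python3 -m pendant '[0.041,-0.028,0,0,0,0.041,-0.028,0,0,0,0.042,-0.028,0,0,0,0.042,-0.027,0,0,0,0,0,-0.02,0,0,0,0,-0.04,0,0,0,0,-0.03,0,0,0,0,0,0,0]'
```

```text
t: 23.4
tcp_pos: [0.6056, 0.0947, 0.0576]
orientation: [[0.035, 0.999, -0.006], [0.999, -0.035, -0.001], [-0.001, -0.006, -1.0]]
ft_force: [-0.3, 0.2, -0.4]
gripper_width: 0.0343
gripper_force: 30.0
```

```bash
python3 -m pendant '[0,0,0,0,0,0,0,-0.01,0,0,0,0,-0.005,0,0,0,0,-0.003,0,0,0,0,-0.002,0,0,0,0,0,0,0,0,0,0,0,0,0,0,0,0,0]'
```

```text
t: 24.4
tcp_pos: [0.6079, 0.0955, 0.0409]
orientation: [[0.035, 0.999, 0.0], [0.999, -0.035, 0.0], [0.0, 0.0, -1.0]]
ft_force: [0.5, -0.6, -0.2]
gripper_width: 0.0349
gripper_force: 30.0
```

```bash
python3 -m pendant '[0,0,-0.003,0,0,0,0,-0.002,0,0,0,0,-0.001,0,0,0,0,0,0,0,0,0,0,0,1,0,0,0,0,1,0,0,0,0,1,0,0,0.03,0,1]';python3 -m pendant '[0,0,0.05,0,1,0,0,0.015,0,1,-0.046,0.007,0,0.13,1,-0.046,0.007,0,0.13,1,-0.046,0.0075,0,0.124,1,0,0,0,0,1,0,0,0,0,1,0,0,0,0,1]'
python3 - <<'E'
from h import *
im=snap('top','t4')
x=cv2.resize(im[145:250,210:360],None,fx=5.3,fy=5.3,interpolation=cv2.INTER_CUBIC)[:,:,::-1]
cv2.imwrite('pics/c7.png',x)
E
```

```text
t: 25.4
tcp_pos: [0.6062, 0.0948, 0.063]
orientation: [[0.035, 0.999, -0.004], [0.999, -0.035, -0.001], [-0.001, -0.004, -1.0]]
ft_force: [-0.6, 1.1, 0.5]
gripper_width: 0.0699
gripper_force: 0.0
t: 26.4
tcp_pos: [0.4709, 0.1168, 0.1297]
orientation: [[-0.34, 0.94, 0.0], [0.94, 0.34, 0.0], [0.0, 0.001, -1.0]]
ft_force: [0.1, -0.3, 0.7]
gripper_width: 0.0916
gripper_force: 0.0
```

View pics/c7.png

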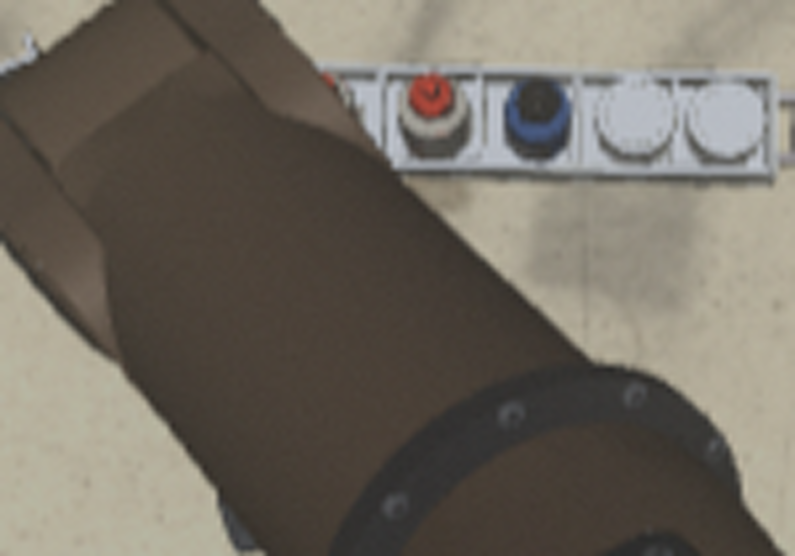

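The blue bottle is upright in the middle cell at crop (538,115) and the pots are still in their cells. The red bottle's cap shows at the arm's edge at (330,85). Next I'm gripping the left case.

```bash
python3 -m pendant '[0,0,-0.03,0,1,0,0,-0.03,0,1,0,0,-0.025,0,1,0,0,-0.009,0,1,0,0,0,0,1,0,0,0,0,0,0,0,0,0,0,0,0,0,0,0]';python3 -m pendant '[0,0,0,0,0,0,0,0,0,0,0,0,0,0,0,0,0,0.03,0,0,0,0,0.05,0,0,0,0,0.04,0,0,0,0,0,0,0,0,0,0,0,0]'
```

```text
t: 27.45
tcp_pos: [0.4702, 0.1169, 0.0363]
orientation: [[-0.342, 0.94, 0.001], [0.94, 0.342, 0.0], [-0.0, 0.001, -1.0]]
ft_force: [0.9, 0.8, -0.4]
gripper_width: 0.0665
gripper_force: 0.0
t: 28.45
tcp_pos: [0.4693, 0.1164, 0.155]
orientation: [[-0.342, 0.94, -0.001], [0.94, 0.342, -0.001], [-0.0, -0.001, -1.0]]
ft_force: [0.2, -0.6, -1.9]
gripper_width: 0.056
gripper_force: 30.0
```

```bash
cat >> h.py <<'E'
def ov(name,im,u0,v0,w,h,s,pts):
    x=cv2.resize(im[v0:v0+h,u0:u0+w],None,fx=s,fy=s,interpolation=cv2.INTER_CUBIC)
    for p in pts:
        q=(np.array(pix(name,p))-[u0,v0]+.5)*s-.5;cv2.circle(x,(int(round(q[0])),int(round(q[1]))),1,(0,0,255),-1)
    return x
RC=np.array([.571,.3116]);RA=np.radians(21.4)
def R(x,y,z):
    c,s=np.cos(RA),np.sin(RA);return (RC[0]+c*x-s*y,RC[1]+s*x+c*y,z)
E
python3 - <<'E'
from h import *
P=[R(x,y,.056) for x in(-.035,.035) for y in(-.094,.094)]+[R(x,y,.028) for x in(-.035,) for y in(-.06,0,.06)]
P+=[R(x,s,.078) for x in(-.028,.028) for s in(.0653,.0208,-.0171,-.0563)]
a=ov('top',np.load('pics/top0.npy')[:,:,::-1],145,148,90,60,8,P)
b=ov('side',np.load('pics/s1.npy')[:,:,::-1],255,110,70,60,8,P)
c=np.zeros((480,800,3),np.uint8);c[:480,:720]=a;cv2.imwrite('pics/c8.png',c[:, :720])
cv2.imwrite('pics/c8b.png',b)
d=np.vstack([cv2.resize(a,(480,320),interpolation=cv2.INTER_AREA)]);cv2.imwrite('pics/c9.png',np.hstack([cv2.resize(a,(440,293),interpolation=cv2.INTER_AREA),cv2.resize(b,(342,293),interpolation=cv2.INTER_AREA)]))
E
```

```text
(no output)
```

View pics/c8.png

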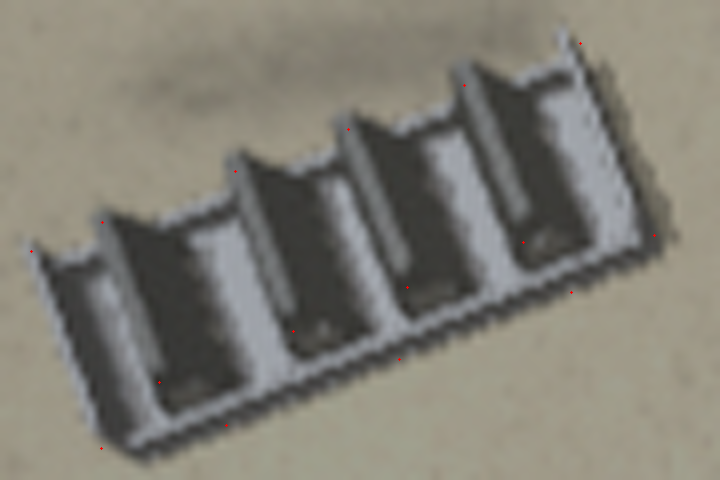

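View pics/c8b.png

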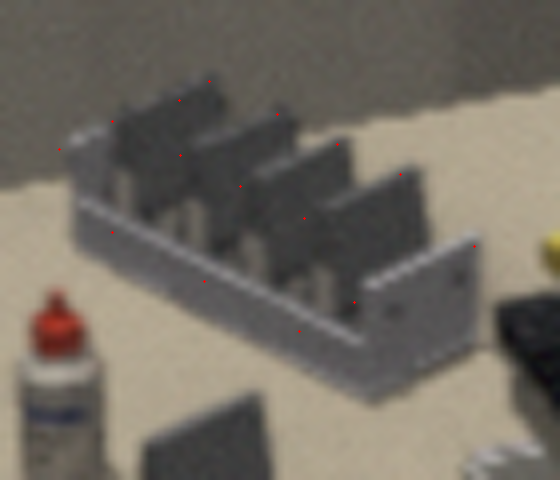

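```bash
python3 - <<'E'
from h import *
g=cv2.cvtColor(np.load('pics/top0.npy'),cv2.COLOR_RGB2GRAY)
xs=np.arange(-50,52,2)
print(xs.tolist())
for ys in((.036,.038,.040),(-.041,-.043,-.045),(-.08,-.078,-.082)):
    v=0
    for y in ys:
        q=np.array([pix('top',R(x/1000,y,.028)) for x in xs],np.float32)
        v=v+cv2.remap(g,q[:,0].reshape(1,-1),q[:,1].reshape(1,-1),cv2.INTER_CUBIC)[0].astype(float)
    print(ys[0],(v/3).astype(int).tolist())
E
```

```text
[-50, -48, -46, -44, -42, -40, -38, -36, -34, -32, -30, -28, -26, -24, -22, -20, -18, -16, -14, -12, -10, -8, -6, -4, -2, 0, 2, 4, 6, 8, 10, 12, 14, 16, 18, 20, 22, 24, 26, 28, 30, 32, 34, 36, 38, 40, 42, 44, 46, 48, 50]
0.036 [154, 154, 154, 154, 155, 150, 131, 108, 87, 71, 89, 132, 148, 155, 159, 163, 160, 159, 160, 163, 162, 159, 160, 160, 159, 158, 160, 161, 158, 157, 159, 161, 159, 157, 159, 162, 161, 160, 160, 143, 104, 70, 66, 95, 134, 148, 147, 146, 149, 149, 149]
-0.041 [153, 151, 151, 153, 155, 156, 149, 125, 91, 71, 73, 114, 146, 159, 159, 156, 155, 155, 152, 151, 153, 158, 157, 152, 152, 151, 148, 149, 155, 156, 151, 149, 149, 145, 146, 149, 152, 150, 145, 141, 122, 87, 65, 73, 105, 133, 142, 137, 135, 134, 133]
-0.08 [150, 151, 153, 153, 153, 154, 146, 123, 94, 76, 69, 97, 137, 152, 157, 162, 164, 162, 160, 162, 164, 163, 162, 162, 163, 162, 160, 162, 163, 162, 163, 163, 163, 163, 162, 163, 162, 162, 164, 160, 138, 100, 72, 65, 95, 133, 146, 142, 138, 137, 135]
```

The overlay shows the rack about 6 mm further along its own x than my first estimate. Edge profiles confirm it in the front and back wall edges: front outer rim at −29 instead of −35, back inner rim at +37 instead of +31. With that corrected, I'm moving over the gap between row_1 and row_2.

```bash
cat >> h.py <<'E'
RC=np.array([.5766,.3138]);RA=np.radians(22.1)
E
python3 -m pendant '[0.018,0.047,0,0.01,0,0.018,0.047,0,0.01,0,0.018,0.047,0,0.01,0,0.018,0.047,0,0,0,0.019,0.049,0,0,0,0,0,0,0,0,0,0,-0.02,0,0,0,0,0,0,0]'
python3 - <<'E'
from h import *
a=snap('side','s3')
P=[R(x,y,.056) for x in(-.035,.035) for y in(-.094,.094)]+[R(-.035,y,.028) for y in(-.06,0,.06)]
o=manip.observe()['tcp_pos'];d=[np.cos(RA),np.sin(RA)]
P+=[(o[0]+k*d[0],o[1]+k*d[1],o[2]-.036) for k in(-.028,.028)]
cv2.imwrite('pics/c10.png',ov('side',a[:,:,::-1],245,85,95,75,8,P))
print(o)
E
```

```text
t: 29.45
tcp_pos: [0.5597, 0.3509, 0.1322]
orientation: [[-0.369, 0.929, -0.004], [0.929, 0.369, -0.004], [-0.003, -0.005, -1.0]]
ft_force: [0.2, -0.4, -1.0]
gripper_width: 0.0557
gripper_force: 30.0
[0.56020463 0.35146871 0.13368241]
```

View pics/c10.png

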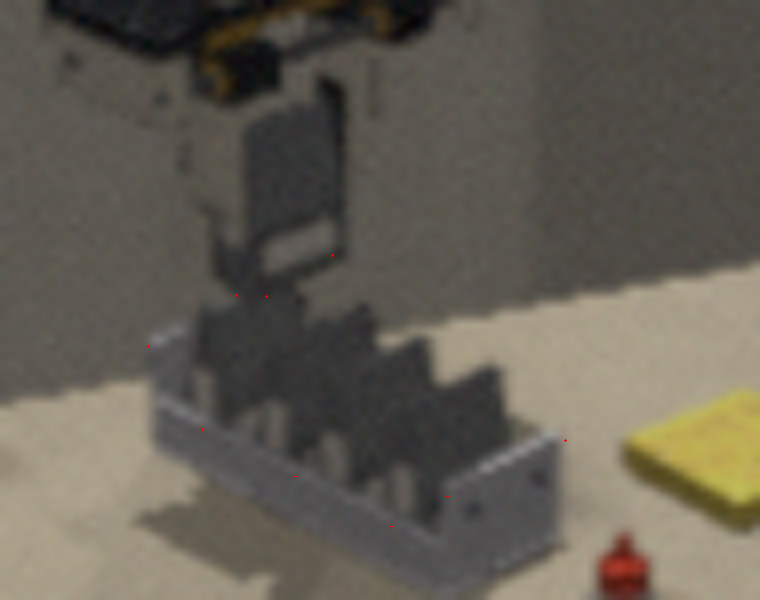

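The held case hangs above the first gap with its foot at crop (305,268) and the rack points now line up. I'm lowering it step by step while watching force.

```bash
python3 -m pendant '[0,0,-0.015,0,0,0,0,-0.01,0,0,0,0,-0.01,0,0,0,0,-0.008,0,0,0,0,-0.008,0,0,0,0,-0.006,0,0,0,0,0,0,0,0,0,0,0,0]'
```

```text
t: 30.5
tcp_pos: [0.561, 0.3541, 0.079]
orientation: [[-0.37, 0.929, 0.0], [0.929, 0.37, 0.0], [0.0, 0.0, -1.0]]
ft_force: [0.3, -0.2, -0.9]
gripper_width: 0.0561
gripper_force: 30.0
```

```bash
python3 -m pendant '[0,0,-0.006,0,0,0,0,-0.006,0,0,0,0,-0.004,0,0,0,0,-0.004,0,0,0,0,-0.002,0,0,0,0,0,0,0,0,0,0,0,0,0,0,0,0,0]'
```

```text
t: 31.5
tcp_pos: [0.5608, 0.3539, 0.0568]
orientation: [[-0.37, 0.929, 0.0], [0.929, 0.37, -0.0], [-0.0, 0.0, -1.0]]
ft_force: [0.3, -0.0, -0.9]
gripper_width: 0.0558
gripper_force: 30.0
```

```bash
python3 -m pendant '[0,0,-0.004,0,0,0,0,-0.003,0,0,0,0,-0.003,0,0,0,0,-0.003,0,0,0,0,-0.002,0,0,0,0,-0.002,0,0,0,0,0,0,0,0,0,0,0,0]'
```

```text
t: 32.5
tcp_pos: [0.5608, 0.354, 0.0401]
orientation: [[-0.37, 0.929, 0.0], [0.929, 0.37, 0.0], [-0.0, 0.0, -1.0]]
ft_force: [-1.5, -1.5, 6.2]
gripper_width: 0.056
gripper_force: 30.0
```

```bash
python3 -m pendant '[0,0,-0.001,0,0,0,0,-0.001,0,0,0,0,0,0,0,0,0,0,0,0,0,0,0,0,1,0,0,0,0,1,0,0,0,0,1,0,0,0,0,1]';python3 -m pendant '[0,0,0.03,0,1,0,0,0.05,0,1,0,0,0.01,0,1,-0.02,-0.05,0,-0.15,1,-0.02,-0.05,0,-0.15,1,-0.02,-0.05,0,-0.15,1,-0.02,-0.05,0,-0.15,1,-0.02,-0.05,0,-0.15,1]'
python3 - <<'E'
from h import *
snap('top','t5')
g=cv2.cvtColor(np.load('pics/t5.npy'),cv2.COLOR_RGB2BGR)
a=cv2.resize(g[148:208,145:235],None,fx=7,fy=7,interpolation=cv2.INTER_CUBIC)
s=snap('side','s4')[:,:,::-1]
b=cv2.resize(s[110:170,255:325],None,fx=5,fy=5,interpolation=cv2.INTER_CUBIC)[:180]
c=np.zeros((600,800,3),np.uint8);c[:420,:630]=a;c[420:600,:350]=b;cv2.imwrite('pics/c11.png',c)
E
```

```text
t: 33.5
tcp_pos: [0.5608, 0.3539, 0.0374]
orientation: [[-0.37, 0.929, -0.0], [0.929, 0.37, -0.0], [-0.0, -0.0, -1.0]]
ft_force: [-0.4, 0.1, -0.2]
gripper_width: 0.0898
gripper_force: 0.0
t: 34.5
tcp_pos: [0.4598, 0.1021, 0.1274]
orientation: [[0.367, 0.93, -0.0], [0.93, -0.367, -0.0], [-0.0, -0.0, -1.0]]
ft_force: [0.1, -0.9, 0.8]
gripper_width: 0.0917
gripper_force: 0.0
```

View pics/c11.png

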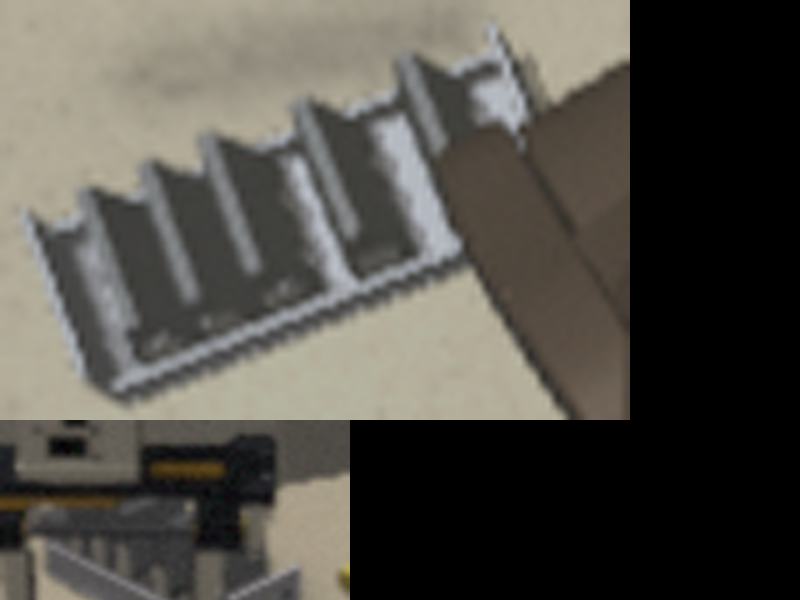

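The case is filed in the row, with five ridges upright at crop (85,192), (147,165), (205,137), (303,103) and (405,60). The second case goes between the last two. My picture allowance is used up, so I'm checking by numbers from here.

```bash
python3 -m pendant '[-0.007,-0.037,0,-0.16,1,-0.007,-0.037,0,-0.16,1,0,0,0,0,1,0,0,0,0,1,0,0,0,0,1,0,0,0,0,1,0,0,0,0,1,0,0,0,0,1]'
python3 - <<'E'
from h import *
g=cv2.cvtColor(manip.capture('side'),cv2.COLOR_RGB2GRAY)
o=manip.observe()['joints'];print(np.round(o,2))
E
```

```text
t: 35.6
tcp_pos: [0.4469, 0.0301, 0.1277]
orientation: [[0.637, 0.771, 0.0], [0.771, -0.637, 0.0], [0.0, 0.0, -1.0]]
ft_force: [-0.5, 0.8, -0.7]
gripper_width: 0.0918
gripper_force: 0.0
[ 0.15  0.31 -0.4   2.08  0.17  0.78 -1.05]
```

```bash
python3 -m pendant '[-0.002,-0.003,-0.02,0,1,0,0,-0.03,0,1,0,0,-0.025,0,1,0,0,-0.012,0,1,0,0,-0.005,0,1,0,0,0,0,1,0,0,0,0,0,0,0,0,0,0]';python3 -m pendant '[0,0,0,0,0,0,0,0,0,0,0,0,0,0,0,0,0,0,0,0,0,0,0.03,0,0,0,0,0.05,0,0,0,0,0.05,0,0,0,0,0,0,0]'
```

```text
t: 36.65
tcp_pos: [0.4452, 0.0269, 0.0363]
orientation: [[0.637, 0.77, 0.001], [0.77, -0.637, -0.0], [0.001, 0.001, -1.0]]
ft_force: [0.4, -0.3, 0.1]
gripper_width: 0.0764
gripper_force: 0.0
t: 37.65
tcp_pos: [0.447, 0.0273, 0.169]
orientation: [[0.638, 0.77, 0.007], [0.77, -0.638, 0.0], [0.004, 0.005, -1.0]]
ft_force: [0.1, 0.5, -1.5]
gripper_width: 0.0558
gripper_force: 30.0
```

```bash
python3 -m pendant '[0.018,0.0315,0,0.134,0,0.018,0.0315,0,0.134,0,0.018,0.0315,0,0.134,0,0.018,0.0315,0,0.134,0,0.018,0.0315,0,0.134,0,0.018,0.0315,0,0.134,0,0.018,0.0315,0,0.134,0,0.018,0.0315,0,0.134,0]';python3 -m pendant '[0,0,-0.02,0,0,0,0,-0.01,0,0,0,0,0,0,0,0,0,0,0,0,0,0,0,0,0,0,0,0,0,0,0,0,0,0,0,0,0,0,0,0]'
```

```text
t: 38.65
tcp_pos: [0.5888, 0.2795, 0.1639]
orientation: [[-0.376, 0.927, -0.002], [0.927, 0.376, -0.001], [-0.0, -0.002, -1.0]]
ft_force: [0.5, 1.9, -1.4]
gripper_width: 0.0561
gripper_force: 30.0
t: 39.65
tcp_pos: [0.5889, 0.2789, 0.1358]
orientation: [[-0.372, 0.928, 0.0], [0.928, 0.372, 0.0], [-0.0, 0.0, -1.0]]
ft_force: [-0.5, 0.7, 0.0]
gripper_width: 0.0559
gripper_force: 30.0
```

```bash
python3 -m pendant '[0.001,0,-0.015,0,0,0,0,-0.01,0,0,0,0,-0.01,0,0,0,0,-0.008,0,0,0,0,-0.006,0,0,0,0,-0.004,0,0,0,0,0,0,0,0,0,0,0,0]'; python3 -m pendant '[0,0,-0.004,0,0,0,0,-0.004,0,0,0,0,-0.004,0,0,0,0,-0.004,0,0,0,0,0,0,0,0,0,0,0,0,0,0,0,0,0,0,0,0,0,0]'
```

```text
t: 40.65
tcp_pos: [0.59, 0.279, 0.0831]
orientation: [[-0.372, 0.928, 0.0], [0.928, 0.372, 0.0], [0.0, 0.001, -1.0]]
ft_force: [-0.0, -0.4, -1.0]
gripper_width: 0.0556
gripper_force: 30.0
t: 41.65
tcp_pos: [0.5899, 0.2789, 0.0668]
orientation: [[-0.372, 0.928, 0.0], [0.928, 0.372, 0.0], [-0.0, 0.0, -1.0]]
ft_force: [0.2, -0.7, -0.5]
gripper_width: 0.0558
gripper_force: 30.0
```

```bash
python3 -m pendant '[0,0,-0.003,0,0,0,0,-0.003,0,0,0,0,-0.003,0,0,0,0,-0.003,0,0,0,0,-0.002,0,0,0,0,0,0,0,0,0,0,0,0,0,0,0,0,0]'; python3 -m pendant '[0,0,-0.003,0,0,0,0,-0.003,0,0,0,0,-0.003,0,0,0,0,-0.002,0,0,0,0,-0.002,0,0,0,0,0,0,0,0,0,0,0,0,0,0,0,0,0]'
```

```text
t: 42.65
tcp_pos: [0.59, 0.2789, 0.0527]
orientation: [[-0.372, 0.928, 0.0], [0.928, 0.372, 0.0], [0.0, 0.0, -1.0]]
ft_force: [1.0, 0.7, -2.5]
gripper_width: 0.0557
gripper_force: 30.0
t: 43.65
tcp_pos: [0.5899, 0.279, 0.04]
orientation: [[-0.372, 0.928, 0.0], [0.928, 0.372, 0.0], [-0.0, 0.0, -1.0]]
ft_force: [0.5, 1.0, 5.7]
gripper_width: 0.0558
gripper_force: 30.0
```

Base contact (5.7 N) at the expected height. I'm releasing, retreating clear, and checking the result numerically.

```bash
python3 -m pendant '[0,0,-0.001,0,0,0,0,-0.001,0,0,0,0,0,0,0,0,0,0,0,0,0,0,0,0,1,0,0,0,0,1,0,0,0,0,1,0,0,0,0,1]';python3 -m pendant '[0,0,0.03,0,1,0,0,0.05,0,1,0,0,0.05,0,1,-0.03,-0.05,0.02,0,1,-0.03,-0.05,0.02,0,1,-0.03,-0.05,0.02,-0.15,1,-0.03,-0.05,0,-0.15,1,-0.03,-0.05,0,-0.15,1]';python3 -m pendant '[-0.015,-0.06,0,-0.15,1,-0.01,-0.06,0,-0.15,1,0,-0.06,0,-0.15,1,0,-0.06,0,0,1,0,-0.06,0,0,1,0,-0.06,0,0,1,0,-0.06,0,0,1,0,0,0,0,1]'
cat > chk.py <<'E'
from h import *
im=snap('top','t6');snap('side','s6');g=cv2.cvtColor(im,cv2.COLOR_RGB2GRAY)
# ridge profile along the row at ridge height, averaged near far part of ridges
ys=np.arange(-92,93,2)
for z,xs in((.078,(.0,.005,.01,.015)),(.078,(-.015,-.01,-.005))):
    q=np.array([[pix('top',R(x,y/1000,z)) for y in ys] for x in xs],np.float32)
    v=cv2.remap(g,q[...,0],q[...,1],cv2.INTER_CUBIC).mean(0).astype(int)
    print(' '.join(f'{y}:{a}' for y,a in zip(ys,v)))
h=cv2.cvtColor(im,cv2.COLOR_RGB2HSV).astype(int)
for n,m in(('red',(h[...,1]>120)&((h[...,0]<8)|(h[...,0]>170))),('dish',0)):
    if n=='red':
        k,l,s,c=cv2.connectedComponentsWithStats((m[140:268,140:460]).astype(np.uint8))
        for i in range(1,k):
            if s[i,4]>20:print(n,s[i,4],np.round(c[i]+[140,140],1),np.round(pt('top',*(c[i]+[140,140]),.085)[:2],3))
E
python3 chk.py
```

```text
t: 44.65
tcp_pos: [0.5897, 0.2788, 0.0374]
orientation: [[-0.372, 0.928, -0.001], [0.928, 0.372, -0.0], [-0.0, -0.001, -1.0]]
ft_force: [0.6, 0.8, -0.5]
gripper_width: 0.0895
gripper_force: 0.0
t: 45.65
tcp_pos: [0.4388, 0.0274, 0.228]
orientation: [[0.074, 0.997, 0.001], [0.997, -0.074, -0.0], [-0.0, 0.001, -1.0]]
ft_force: [0.8, -0.8, -0.1]
gripper_width: 0.0922
gripper_force: 0.0
t: 46.65
tcp_pos: [0.413, -0.3961, 0.2269]
orientation: [[0.502, 0.865, -0.001], [0.865, -0.502, -0.001], [-0.002, -0.0, -1.0]]
ft_force: [-0.4, 1.0, 0.0]
gripper_width: 0.092
gripper_force: 0.0
-92:139 -90:157 -88:140 -86:135 -84:129 -82:120 -80:111 -78:88 -76:72 -74:64 -72:62 -70:62 -68:60 -66:66 -64:100 -62:123 -60:116 -58:86 -56:67 -54:75 -52:81 -50:76 -48:68 -46:62 -44:60 -42:65 -40:99 -38:123 -36:116 -34:87 -32:75 -30:75 -28:71 -26:64 -24:61 -22:60 -20:59 -18:65 -16:99 -14:121 -12:116 -10:85 -8:94 -6:121 -4:113 -2:91 0:76 2:72 4:68 6:63 8:60 10:59 12:59 14:58 16:82 18:114 20:120 22:100 24:79 26:74 28:67 30:62 32:59 34:59 36:59 38:59 40:81 42:112 44:119 46:105 48:84 50:77 52:71 54:63 56:59 58:59 60:57 62:57 64:82 66:113 68:118 70:124 72:121 74:117 76:106 78:92 80:80 82:74 84:67 86:67 88:122 90:155 92:155
-92:144 -90:162 -88:162 -86:173 -84:166 -82:137 -80:112 -78:83 -76:65 -74:61 -72:63 -70:63 -68:61 -66:65 -64:97 -62:123 -60:120 -58:91 -56:69 -54:64 -52:63 -50:62 -48:62 -46:62 -44:61 -42:67 -40:99 -38:121 -36:119 -34:92 -32:69 -30:62 -28:62 -26:62 -24:61 -22:62 -20:59 -18:65 -16:98 -14:122 -12:117 -10:88 -8:94 -6:123 -4:112 -2:89 0:74 2:64 4:61 6:61 8:60 10:60 12:59 14:59 16:80 18:113 20:122 22:103 24:71 26:59 28:59 30:60 32:60 34:60 36:59 38:59 40:81 42:113 44:121 46:102 48:73 50:59 52:58 54:59 56:59 58:58 60:58 62:56 64:76 66:109 68:118 70:129 72:134 74:128 76:110 78:82 80:66 82:64 84:63 86:66 88:121 90:156 92:155
red 67 [408.8 143.9] [ 0.649 -0.262]
red 41 [269.  162.1] [0.604 0.098]
red 41 [290.7 162.7] [0.602 0.043]
```

```bash
python3 - <<'E'
from h import *
a=np.load('pics/t6.npy').astype(int);b=np.load('pics/t3.npy').astype(int)
for n,(v0,v1,u0,u1) in dict(pots=(155,182,318,362),near=(200,262,205,420),dish=(238,266,160,192),blue=(155,182,300,320)).items():
    d=np.abs(a-b).sum(2)[v0:v1,u0:u1];print(n,(d>60).sum(),d.max())
h=cv2.cvtColor(a.astype(np.uint8),cv2.COLOR_RGB2HSV).astype(int)
m=(h[...,0]>100)&(h[...,0]<125)&(h[...,1]>90);m[:, :280]=0;m[:150]=0;m[200:]=0;m[:,340:]=0
q=np.argwhere(m).mean(0);print('blue',m.sum(),q,pt('top',q[1],q[0],.062))
g=cv2.cvtColor(a.astype(np.uint8),cv2.COLOR_RGB2GRAY)[155:182,318:362];g=cv2.resize(g,None,fx=4,fy=4,interpolation=cv2.INTER_CUBIC)
c=cv2.HoughCircles(g,cv2.HOUGH_GRADIENT,1,30,param1=60,param2=12,minRadius=26,maxRadius=38)
for x in ([] if c is None else c[0]): print(x,pt('top',318+x[0]/4,155+x[1]/4,.042))
print(manip.observe()['t'])
E
```

```text
pots 85 219
near 1134 289
dish 0 41
blue 190 395
blue 27 [167.77777778 310.92592593] [ 0.59388539 -0.00891621  0.062     ]
[116.5  49.5  28.6] [ 0.59937805 -0.1052012   0.042     ]
[49.5 43.5 31.9] [ 0.60386997 -0.06086061  0.042     ]
46.75
```

```bash
python3 - <<'E'
from h import *
a=np.load('pics/t6.npy').astype(int);b=np.load('pics/t4.npy').astype(int)
print('t4-t6 pots',(np.abs(a-b).sum(2)[155:182,318:362]>60).sum())
s=cv2.cvtColor(np.load('pics/s6.npy'),cv2.COLOR_RGB2HSV).astype(int)
for y in(-.0546,-.1046):
    u,v=pix('side',(.6033,y,.042));u=int(round(u));v=int(round(v))
    print('pred',u,v)
    w=s[v-12:v+13,u-12:u+13];m=((w[...,1]<40)&(w[...,2]>150)).astype(np.uint8)
    for r in m: print(''.join('.#'[x] for x in r))
E
```

```text
t4-t6 pots 0
pred 343 191
.........................
.........................
.........................
.........................
.........................
.........................
.........................
.........................
.........................
.........................
.........................
............##...........
..........##########.....
.......##############....
..#.....###########.#....
.........########...##...
.....................##..
.................###.###.
.........................
.........................
.........................
.........................
..............######.....
........##....###########
.........#.......######..
pred 351 200
.........................
.........................
....##...................
..##########.............
#############............
###########.#............
.########...##...........
.............##..........
.........###.###.........
.........................
.........................
.........................
.........................
......######.............
##....###########..#.....
.#.......######.....##...
..#.................##...
.....................#...
.........................
....#....................
.....#...........##.##...
................##.......
......##...###...........
.......###...............
.........................
```

The checks agree: the pots haven't moved since the earlier view, the six ridges stand about 24 mm apart apart from one 33 mm gap, and the dish hasn't moved. Handing in.

```bash
python3 -c "
from plant import manip
print(manip.hand_in())"
```

```text
the job is handed in; nothing more can be done
None
```

I handed the job in at about 47 s: both bottles and both pots are in their own carrier cells, and both loose cases are pressed down into the rack row with all six upright; after my 14 viewings ran out, the second case and the final state were checked only by pixel and force measurements.

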